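# Pack the conductivity kit

## Robot

A 6-joint arm with a two-finger parallel gripper is mounted at the origin on the work surface. World frame = base frame: x ahead of the robot, y to its left, z up, the work surface at z = 0. Lengths are in mm, angles in rad, forces in N, time in s.
With the tool pointing down it reaches from about 350 to 975 mm from the base axis. Payload 7.1 kg.
Tool frame: the origin (TCP) lies midway between the tips of the shut fingers; the grasp point (between the pads) lies 19 mm behind it; z points along the fingers, y is the line along which they close (so a half turn about z gives the same grasp; the last joint's range is limited). The gripper opens to 88 mm and grips with 3 to 60 N. Pads are 20 mm wide; open, the fingers measure 115 mm over their backs; the gripper's body (75 mm by 178 mm) begins 61 mm behind the grasp point.
Start: joints at [-1.204, 0.423, 1.63, -0, 1.089, -0.019], TCP at [235.204, -579.037, 222.675] pointing down, gripper open.
Joint ranges: [-3, 3], [-0.9, 2.11], [0.09, 2.58], [-1.31, 4.45], [0.11, 2.69], [-2.54, 2.54]. Speed limits (rad/s): [2.39, 2.39, 3.01, 3.14, 3.14, 3.14].

## Interface

Orientations are given as a rotation vector (axis times angle).
In Python, from workcell import ctrl gives the robot as it stands.
- The arm moves only by the shell command python3 -m inch 'ROWS' [OPENING]. ROWS is JSON, a list of rows, each an object with "xyz": the shift along the tool's x, y, z in mm, a list of three; "rot": the turn, a rotation vector about the tool's x, y, z in rad, a list of three. In form: [{"xyz": [dx, dy, dz], "rot": [ax, ay, az]}, ...]. A call has 1 to 12 rows; each row is the pose to reach, as a shift and turn from the pose commanded when the call began, along the tool's axes at that moment; what a row does not reach only later rows make up. A row lasts 1/12 s, in which the tool goes at most 41.7 mm and 7.16 degrees, less where a joint would pass 70% of its speed; a pose out of reach is approached as far as the arm can. A call with a gripper value outside its range is refused whole. OPENING is the closure in counts, from 0 (fully open) to 255 (shut), set as the call begins (- or left out, the last holds). The fingers move at their own pace and stop on an object; the grip force is fixed at half the most. Time passes only in rows, so rows that repeat a pose let the fingers close. It gives the time, the measured TCP pose, the force, the opening and the grip force at its end, in the units of the state.
- ctrl.get_obs(): the state, without advancing time (a new reading comes with each control period).
- ctrl.get_image(name): name is "scene" or "top" or "wrist"; returns the picture (480x640x3 uint8, red, green, blue); there is no depth.
- ctrl.camera_model(name): a dict with "fx", "fy", "cx", "cy" (pixels), "position" and "attitude" of the camera in the world. Camera axes: x right, y up, looking along -z (the intrinsics and any distortion apply to the point x, -y, -z); pixel columns grow to the right and rows downward; lengths in mm; the calibration is good to about 2 mm. A picture is of the moment at which its call begins: read the wrist's pose just before it. camera_model takes no time and is no camera call; for the wrist camera it gives the pose at the moment of the call.
- ctrl.close_job(): hands the job in; it is judged then, once.
The state is a dict: "t": time; "qpos": joint angles; "qvel": joint speeds; "joint_torque": joint torques, N m; "ee_pos": TCP position; "orientation": TCP orientation; "ft_force": force on the tool from outside, world axes, zero at the start; "moment": the same for the moment, N m; "width": finger opening in mm; "grasp_force": force on a finger pad.
Only numpy, scipy, OpenCV 4.12 (cv2) and the standard library are available. Lean on these libraries where they do the work, as an engineer would, in place of code of your own. Each camera call takes 0.05 s, during which the arm holds its last target. There are 200 camera calls.

## Task

Pack the conductivity kit into the blue tray: stand each jar with a red, yellow or white cap in the nest of its own colour, and lay the electrode with the blue cap lengthways on the middle of the light-grey strip. Keep all the jars upright throughout, and leave the jar and the electrode with green caps where they are: they belong to the pH meter.

Things in the scene. Friction and masses are not known exactly. Their poses are not given: they have to be found in the camera images.
- tray: Blue open tray, the kit's caddy, fixed to the bench: 288 mm long (its x) by 160 mm wide (its y), walls 4 mm thick and 16 mm high, floor 4 mm thick. Origin: centre of its underside. A light-grey strip, 268 x 66 mm, runs lengthways on its floor; the strip's middle is at x = 0, y = +38 mm, floor at z = 4 mm. The three nests stand in a row along y = -38 mm at x = -92, 0 and +92 mm. It does not move.
- nest_red: Red round nest fixed in the blue tray, for the jar with the red cap: a shallow cup 68 mm across, inside 60 mm across, its floor 3 mm and its rim 9 mm above its origin. Origin: centre of its underside, 4 mm above the bench; z up. The three nests stand in a row, 92 mm apart, in any order. It does not move.
- nest_yellow: Yellow round nest fixed in the blue tray, for the jar with the yellow cap: a shallow cup 68 mm across, inside 60 mm across, its floor 3 mm and its rim 9 mm above its origin. Origin: centre of its underside, 4 mm above the bench; z up. The three nests stand in a row, 92 mm apart, in any order. It does not move.
- nest_white: White round nest fixed in the blue tray, for the jar with the white cap: a shallow cup 68 mm across, inside 60 mm across, its floor 3 mm and its rim 9 mm above its origin. Origin: centre of its underside, 4 mm above the bench; z up. The three nests stand in a row, 92 mm apart, in any order. It does not move.
- jar_red: Loose small closed jar, white round body 42 mm across, 72 mm tall, with a red screw cap 40 mm across (top 16 mm); stands upright, about 100 g. Origin: centre of its underside, z up along the jar. Belongs in the tray.
- jar_yellow: Loose small closed jar, white round body 42 mm across, 72 mm tall, with a yellow screw cap 40 mm across (top 16 mm); stands upright, about 100 g. Origin: centre of its underside, z up along the jar. Belongs in the tray.
- jar_white: Loose small closed jar, white round body 42 mm across, 72 mm tall, with a white screw cap 40 mm across (top 16 mm); stands upright, about 100 g. Origin: centre of its underside, z up along the jar. Belongs in the tray.
- jar_green: Loose small closed jar, white round body 42 mm across, 72 mm tall, with a green screw cap 40 mm across (top 16 mm); stands upright, about 100 g. Origin: centre of its underside, z up along the jar. Does not belong: to be left where it stands.
- cell_blue: Loose electrode, 130 mm long, lying level, about 60 g: square blue cap 55 x 22 x 22 mm at one end, a pale 12 mm glass stem and a grey 16 mm guard at the other. Origin: on its axis at mid-length, 11 mm above what it lies on. Its x axis runs along it from cap to guard: the cap's middle, the place to grip it, lies at x = -37.5 mm. The conductivity cell; belongs on the tray's light-grey strip, either way round.
- probe_green: Loose electrode, 130 mm long, lying level, about 60 g: square green cap 55 x 22 x 22 mm at one end, a pale 12 mm glass stem and a grey 16 mm guard at the other. Origin: on its axis at mid-length, 11 mm above what it lies on. Its x axis runs along it from cap to guard: the cap's middle, the place to grip it, lies at x = -37.5 mm. A pH electrode; does not belong: to be left where it lies.
Things that resemble listed ones, but are neither listed nor needed, are in the scene too. What is meant by the cell_blue is not brown or pink, and is the smaller of those in its own colour.

How it is judged:
By the outcome, as a careful person would: the job done as asked, in the order asked, and still so for the second after the job is handed in, with the robot touching nothing.
It also fails if it takes over 102 s, if anything falls off the work surface, if the arm or the gripper's body presses on something with over 40 N, if the wrist force passes 120 N, or if a joint passes its speed limit or range.

## Working session

There is one attempt and no reset: what is moved stays moved. The work goes in short steps, Python scripts to look and compute and a shell command to move; the robot and the scene stay as the last step left them, time stands still between calls to the robot, and variables do not carry over. Pictures are saved under pics/ and viewed, at most 15 in all, crops included, and the job is handed in when it is done.

```bash
ls; mkdir -p pics; python3 - <<'E'
from workcell import ctrl
import cv2
for n in("top","scene"):
    im=ctrl.get_image(n); cv2.imwrite(f"pics/{n}0.png",im[:,:,::-1])
    print(n,ctrl.camera_model(n))
print(ctrl.camera_model("wrist")); print(ctrl.get_obs())
E
```

```text
pics
top {'fx': 567.9760858854862, 'fy': 567.9760858854862, 'cx': 321.9071243266523, 'cy': 226.1482364785121, 'position': array([ 218.21050925,  -99.90025388, 1632.26098375]), 'attitude': array([ 0.11191183, -0.08255078, -1.5986406 ])}
scene {'fx': 593.4394972849981, 'fy': 593.4394972849981, 'cx': 318.9507550254288, 'cy': 234.66492661687926, 'position': array([1322.7344548 , -896.69427875,  783.79896303]), 'attitude': array([0.97718063, 0.43013445, 0.75613303])}
{'fx': 421.2495080816401, 'fy': 421.2495080816401, 'cx': 319.8061062974303, 'cy': 246.66631652018916, 'position': array([ 309.02738675, -549.30631078,  384.3110613 ]), 'attitude': array([-0.25448547,  0.17413078, -1.17679025])}
{'t': 0.1, 'qpos': array([-1.20402808e+00,  4.23755653e-01,  1.63060604e+00, -1.23139150e-05,
        1.08861132e+00, -1.89622720e-02]), 'qvel': array([ 4.94462384e-04, -1.36099124e-05, -3.41623120e-03,  1.77639631e-03,
       -9.68727937e-04,  6.91377547e-04]), 'joint_torque': array([ 3.19291412e-04, -5.45612025e+01, -2.74323893e+01,  6.45062048e-02,
        1.88749441e-02, -3.79151243e-05]), 'ee_pos': array([ 235.00904907, -578.58881947,  221.98787387]), 'orientation': array([-3.08201040e+00, -6.01903348e-01,  3.91871324e-04]), 'ft_force': array([ 0.14916725,  0.59858125, -0.10202267]), 'moment': array([0.00083085, 0.01281284, 0.03506042]), 'grasp_force': 0.0, 'width': 87.83913938233}
```

View pics/top0.png

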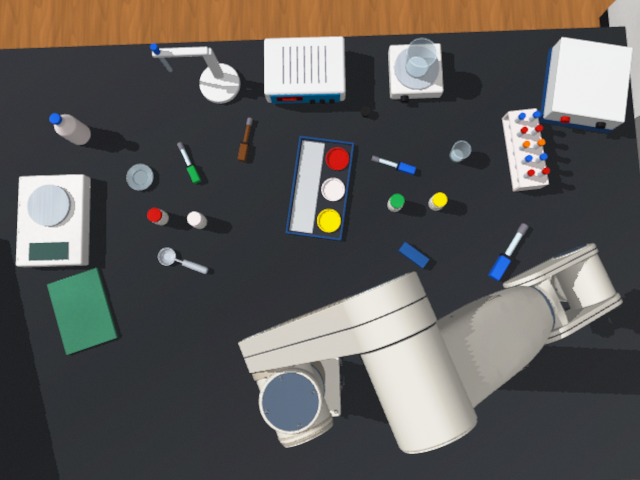

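View pics/scene0.png

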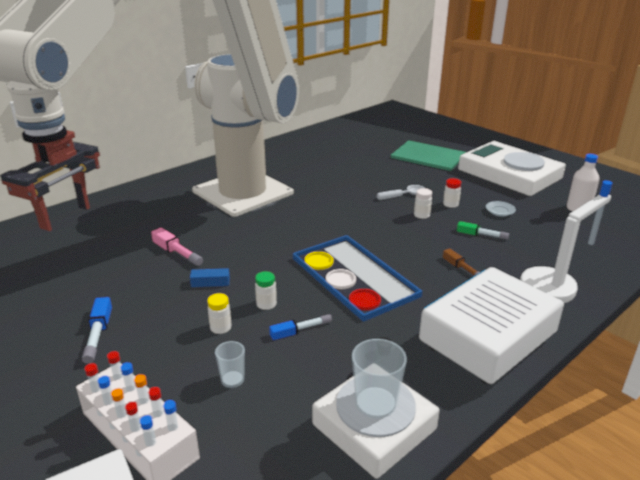

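```bash
cat > h.py <<'E'
import cv2, numpy as np
from scipy.spatial.transform import Rotation as R
from workcell import ctrl
def ray(cm,u,v,z):
    d=R.from_rotvec(cm["attitude"]).apply([(u-cm["cx"])/cm["fx"],-(v-cm["cy"])/cm["fy"],-1])
    p=np.array(cm["position"]); return (p+d*(z-p[2])/d[2])[:2]
def mask(im,c):
    h=cv2.cvtColor(im,cv2.COLOR_RGB2HSV)
    lo,hi={"red":((0,150,90),(8,255,255)),"yellow":((24,150,90),(34,255,255)),"green":((50,150,50),(80,255,255)),
     "blue":((105,150,50),(122,255,255)),"white":((0,0,165),(180,45,255))}[c]
    m=cv2.inRange(h,lo,hi)
    if c=="red": m|=cv2.inRange(h,(172,150,90),(180,255,255))
    return m
def blobs(im,c,box=None,amin=60):
    m=mask(im,c)
    if box: k=np.zeros_like(m); x0,y0,x1,y1=box; k[y0:y1,x0:x1]=255; m&=k
    cs,_=cv2.findContours(m,cv2.RETR_EXTERNAL,cv2.CHAIN_APPROX_NONE)
    return [(c_,cv2.minAreaRect(c_),cv2.contourArea(c_)) for c_ in sorted(cs,key=cv2.contourArea,reverse=True) if cv2.contourArea(c_)>amin]
def tool(dw):  # world shift -> tool axes
    return R.from_rotvec(ctrl.get_obs()["orientation"]).inv().apply(dw)
E
python3 - <<'E'
from h import *
im=cv2.imread("pics/top0.png")[:,:,::-1].copy(); cm=ctrl.camera_model("top")
for c,box,z in [("red",(140,190,180,235),72),("white",(180,205,215,240),72),("yellow",(425,185,455,215),72),("green",(380,185,410,215),72),
  ("red",(315,140,360,180),13),("white",(317,174,350,205),13),("yellow",(310,205,350,240),13),("blue",(370,150,425,180),22),("blue",(480,240,520,285),22),("white",(290,138,325,240),4)]:
    for b in blobs(im,c,box,40)[:1]:
        r=b[1]; print(c,z,np.round(r[0]),np.round(r[1]),b[2],np.round(ray(cm,*r[0],z),1), [list(np.round(ray(cm,*p,z))) for p in cv2.boxPoints(r)] if z in(4,22) else "")
a=cv2.resize(im[120:300,360:560],None,fx=4,fy=3.3,interpolation=cv2.INTER_CUBIC)
a=cv2.resize(im[130:290,360:550],None,fx=3.7,fy=3.7,interpolation=cv2.INTER_CUBIC)
cv2.imwrite("pics/crop1.png",a[:,:,::-1])
E
```

```text
red 72 [154. 214.] [14. 14.] 151.0 [460.9 394.2] 
white 72 [194. 218.] [13. 13.] 143.0 [446.1 283.4] 
yellow 72 [440. 199.] [14. 14.] 155.5 [ 477.6 -403.2] 
green 72 [398. 200.] [13. 13.] 138.5 [ 477.1 -285.5] 
red 13 [336. 158.] [23. 23.] 413.0 [ 616.6 -120.9] 
white 13 [332. 189.] [22. 23.] 399.0 [ 526.7 -106.4] 
yellow 13 [328. 220.] [23. 23.] 430.0 [435.1 -92.1] 
blue 22 [407. 168.] [17.  9.] 137.5 [ 578.3 -322.1] [[np.float64(575.0), np.float64(-294.0)], [np.float64(600.0), np.float64(-304.0)], [np.float64(582.0), np.float64(-350.0)], [np.float64(557.0), np.float64(-341.0)]]
blue 22 [499. 268.] [13. 26.] 302.5 [ 285.1 -568. ] [[np.float64(265.0), np.float64(-532.0)], [np.float64(325.0), np.float64(-573.0)], [np.float64(305.0), np.float64(-604.0)], [np.float64(245.0), np.float64(-563.0)]]
white 4 [307. 187.] [21. 90.] 1751.5 [537.8 -33.3] [[np.float64(412.0), np.float64(18.0)], [np.float64(676.0), np.float64(-24.0)], [np.float64(665.0), np.float64(-85.0)], [np.float64(402.0), np.float64(-42.0)]]
```

View pics/crop1.png

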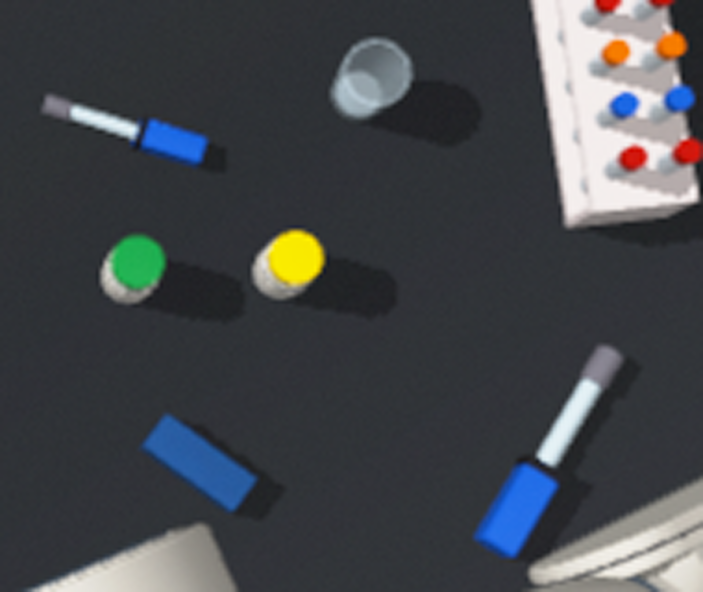

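Blue electrodes: (407,168) small, (500,265) large; (414,255) is a plain block. The small one at (407,168) is the cell_blue, and the crop confirms it. The green jar at (398,200) stays put. I'll start with the yellow jar at (440,199).

```bash
python3 -m inch '[{"xyz":[100,-24,20],"rot":[0,0,0.12]},{"xyz":[290,-71,62],"rot":[0,0,0.543]},{"xyz":[290,-71,62],"rot":[0,0,0.543]},{"xyz":[290,-71,62],"rot":[0,0,0.543]},{"xyz":[290,-71,62],"rot":[0,0,0.543]},{"xyz":[290,-71,62],"rot":[0,0,0.543]},{"xyz":[290,-71,62],"rot":[0,0,0.543]},{"xyz":[290,-71,62],"rot":[0,0,0.543]},{"xyz":[290,-71,62],"rot":[0,0,0.543]},{"xyz":[290,-71,62],"rot":[0,0,0.543]}]' 0
python3 - <<'E'
from h import *
o=ctrl.get_obs(); cm=ctrl.camera_model("wrist"); im=ctrl.get_image("wrist"); cv2.imwrite("pics/w1.png",im[:,:,::-1])
print(o["ee_pos"],o["orientation"],cm["position"])
for b in blobs(im,"yellow")[:2]:
    c=cv2.minEnclosingCircle(b[0]); M=cv2.moments(b[0]);u,v=M["m10"]/M["m00"],M["m01"]/M["m00"]
    print(b[2],u,v,c[1],ray(cm,u,v,72),tool(np.r_[ray(cm,u,v,72)-o["ee_pos"][:2],26-o["ee_pos"][2]]))
E
```

```text
t: 0.93
ee_pos: [477.5, -403.2, 160.0]
orientation: [-3.132, 0.243, 0.002]
ft_force: [0.4, 0.4, -0.9]
width: 87.7
grasp_force: 0.0
[ 477.48655335 -403.16492115  160.00915205] [-3.13156961e+00  2.42780442e-01  1.95471279e-03] [ 556.47029165 -415.62307736  322.19845537]
3102.5 320.0565135643298 248.55809830781627 32.441593170166016 [ 480.85867997 -403.58215887] [ 3.51773072e+00 -9.39063632e-02  1.34006026e+02]
```

View pics/w1.png

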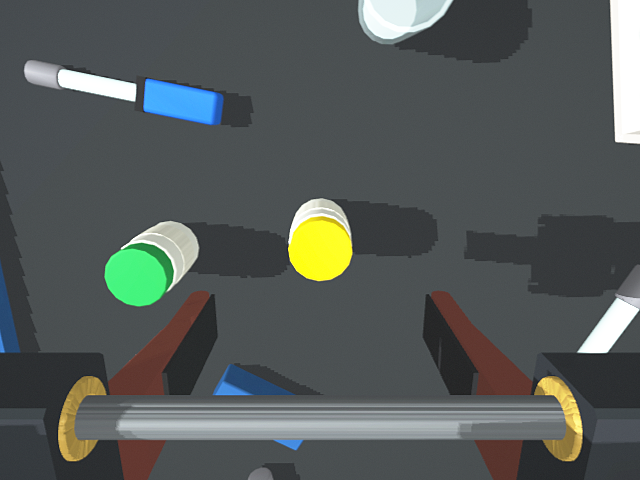

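The wrist view shows the yellow jar centred between the fingers (cap at 320,248) and the green jar clear at (139,274). I'll go down and grip.

```bash
python3 -m inch '[{"xyz":[3,0,40],"rot":[0,0,0]},{"xyz":[3,0,80],"rot":[0,0,0]},{"xyz":[3,0,115],"rot":[0,0,0]},{"xyz":[3,0,134],"rot":[0,0,0]},{"xyz":[3,0,134],"rot":[0,0,0]},{"xyz":[3,0,134],"rot":[0,0,0]}]' 0
python3 -m inch '[{"xyz":[0,0,0],"rot":[0,0,0]},{"xyz":[0,0,0],"rot":[0,0,0]},{"xyz":[0,0,0],"rot":[0,0,0]},{"xyz":[0,0,0],"rot":[0,0,0]},{"xyz":[0,0,0],"rot":[0,0,0]},{"xyz":[0,0,0],"rot":[0,0,0]},{"xyz":[0,0,0],"rot":[0,0,0]},{"xyz":[0,0,0],"rot":[0,0,0]}]' 255
```

```text
t: 1.48
ee_pos: [478.6, -405.4, 26.3]
orientation: [-3.131, 0.25, 0.003]
ft_force: [0.4, -0.6, 1.1]
width: 87.9
grasp_force: 0.0
t: 2.15
ee_pos: [480.3, -404.5, 26.9]
orientation: [3.132, -0.246, 0.0]
ft_force: [0.6, 1.5, 2.8]
width: 41.9
grasp_force: 30.0
```

```bash
python3 -m inch '[{"xyz":[0,0,-40],"rot":[0,0,0]},{"xyz":[0,0,-80],"rot":[0,0,0]},{"xyz":[0,0,-120],"rot":[0,0,0]},{"xyz":[-11,-35,-120],"rot":[0,0,0]},{"xyz":[-93,-301,-120],"rot":[0,0,0]},{"xyz":[-93,-301,-120],"rot":[0,0,0]},{"xyz":[-93,-301,-120],"rot":[0,0,0]},{"xyz":[-93,-301,-120],"rot":[0,0,0]},{"xyz":[-93,-301,-120],"rot":[0,0,0]},{"xyz":[-93,-301,-120],"rot":[0,0,0]},{"xyz":[-93,-301,-120],"rot":[0,0,0]},{"xyz":[-93,-301,-120],"rot":[0,0,0]}]'
cat > look.py <<'E'
from h import *
import sys
o=ctrl.get_obs(); cm=ctrl.camera_model("wrist"); im=ctrl.get_image("wrist"); cv2.imwrite(sys.argv[1],im[:,:,::-1])
print(o["ee_pos"],o["orientation"],o["width"])
for c,z in [a.split(":") for a in sys.argv[2:]]:
  for b in blobs(im,c,None,300)[:3]:
    r=b[1]; (u,v),_=cv2.minEnclosingCircle(b[0]); p=ray(cm,u,v,float(z))
    print(c,b[2],np.round([u,v]),np.round(r[1]),np.round(p,1),np.round(tool(np.r_[p-o["ee_pos"][:2],-o["ee_pos"][2]]),1), np.round(r[2]))
E
python3 look.py pics/w2.png red:13 white:13 yellow:13
```

```text
t: 3.15
ee_pos: [433.3, -88.6, 146.4]
orientation: [-3.131, 0.241, 0.004]
ft_force: [-0.2, -0.3, -1.1]
width: 41.1
grasp_force: 30.0
[433.30236263 -88.64935585 146.37644944] [-3.13117883  0.24088464  0.00386841] 41.10424184355521
white 23529.5 [216. 138.] [279.  95.] [511.3 -29.3] [ 68.2 -70.5 146.3] 88.0
white 8633.0 [328.  89.] [108. 102.] [ 530.4 -108.5] [ 99.1   4.9 146.3] 90.0
white 3377.0 [605. 125.] [80. 73.] [ 479.6 -289.9] [ 76.6 191.9 146.3] 2.0
yellow 8543.5 [320. 370.] [122.  86.] [321.6 -70.9] [-113.    -0.5  146.5] -0.0
yellow 6137.5 [325. 225.] [94. 84.] [439.7 -92.9] [  7.1   3.3 146.4] 3.0
```

View pics/w2.png

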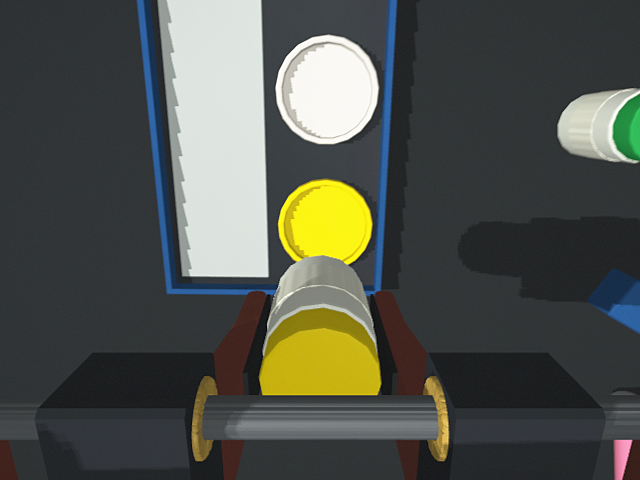

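The yellow nest shows at (325,225) and the white one at (328,89), both as expected, with the jar upright in the grip. I'll place it.

```bash
python3 -m inch '[{"xyz":[7,3,0],"rot":[0,0,0]},{"xyz":[7,3,40],"rot":[0,0,0]},{"xyz":[7,3,75],"rot":[0,0,0]},{"xyz":[7,3,95],"rot":[0,0,0]},{"xyz":[7,3,105],"rot":[0,0,0]},{"xyz":[7,3,109],"rot":[0,0,0]},{"xyz":[7,3,112],"rot":[0,0,0]},{"xyz":[7,3,112],"rot":[0,0,0]},{"xyz":[7,3,112],"rot":[0,0,0]}]'
python3 -m inch '[{"xyz":[0,0,0],"rot":[0,0,0]},{"xyz":[0,0,0],"rot":[0,0,0]},{"xyz":[0,0,0],"rot":[0,0,0]},{"xyz":[0,0,0],"rot":[0,0,0]},{"xyz":[0,0,0],"rot":[0,0,0]},{"xyz":[0,0,0],"rot":[0,0,0]},{"xyz":[0,0,-40],"rot":[0,0,0]},{"xyz":[0,0,-80],"rot":[0,0,0]},{"xyz":[0,0,-120],"rot":[0,0,0]},{"xyz":[0,0,-120],"rot":[0,0,0]}]' 0
python3 look.py pics/w3.png white:13 yellow:79
```

```text
t: 3.95
ee_pos: [442.8, -97.3, 35.5]
orientation: [3.132, -0.247, 0.003]
ft_force: [-0.1, 0.2, -0.6]
width: 41.5
grasp_force: 30.0
t: 4.78
ee_pos: [445.9, -97.7, 160.7]
orientation: [3.13, -0.246, 0.017]
ft_force: [0.4, -0.2, 0.2]
width: 87.6
grasp_force: 0.0
[445.86105739 -97.73504826 160.7238718 ] [ 3.13016531 -0.24640302  0.0166027 ] 87.64925361401636
white 25410.0 [208. 144.] [292.  97.] [522.5 -28.2] [ 63.5 -80.8 161.2] 88.0
white 7334.0 [315. 116.] [97. 97.] [ 530.  -107.6] [ 83.3  -3.5 161.4] 45.0
white 2687.0 [577. 143.] [76. 71.] [ 482.  -290.1] [ 64.5 184.2 161.4] 13.0
yellow 6395.0 [316. 246.] [95. 87.] [454.3 -96.4] [  6.8  -2.8 160.8] 45.0
```

View pics/w3.png

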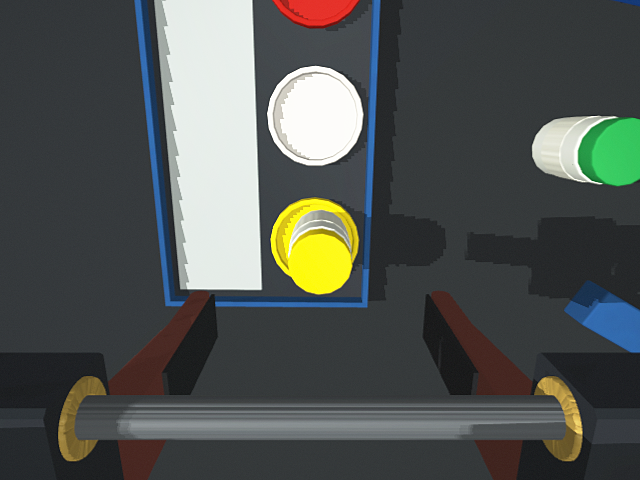

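```bash
python3 - <<'E'
from h import *
cm=ctrl.camera_model("wrist"); im=ctrl.get_image("wrist"); o=ctrl.get_obs()
m=mask(im,"yellow"); 
print(ray(cm,319.5,261.5,79), ray(cm,315,242,13), ray(cm,315,116,13),o["ee_pos"],o["orientation"])
np.save("w4.npy",im); print(blobs(im,"yellow")[0][1], cv2.boundingRect(blobs(im,"yellow")[0][0]))
h=cv2.cvtColor(im,cv2.COLOR_RGB2HSV); print(h[260,320],h[225,285],h[250,278])
E
```

```text
[443.29704271 -96.90667446] [437.75730783 -92.50858797] [ 527.96169452 -107.17418894] [442.9247757  -97.0452679  156.12142552] [ 3.13123219 -0.24651637  0.00635726]
((316.7500305175781, 242.75001525878906), (95.45940399169922, 87.68124389648438), 45.0) (270, 197, 90, 98)
[ 29 236 254] [ 27 223 218] [ 27 225 196]
```

```bash
python3 -m inch '[{"xyz":[-58,-488,0],"rot":[0,0,-0.157]},{"xyz":[-58,-488,0],"rot":[0,0,-0.157]},{"xyz":[-58,-488,0],"rot":[0,0,-0.157]},{"xyz":[-58,-488,0],"rot":[0,0,-0.157]},{"xyz":[-58,-488,0],"rot":[0,0,-0.157]},{"xyz":[-58,-488,0],"rot":[0,0,-0.157]},{"xyz":[-58,-488,0],"rot":[0,0,-0.157]},{"xyz":[-58,-488,0],"rot":[0,0,-0.157]},{"xyz":[-58,-488,0],"rot":[0,0,-0.157]},{"xyz":[-58,-488,0],"rot":[0,0,-0.157]},{"xyz":[-58,-488,0],"rot":[0,0,-0.157]},{"xyz":[-58,-488,0],"rot":[0,0,-0.157]}]' >/dev/null
python3 -m inch '[{"xyz":[0,-1,0],"rot":[0,0,0]},{"xyz":[0,-1,0],"rot":[0,0,0]},{"xyz":[0,-1,0],"rot":[0,0,0]}]'
python3 look.py pics/w5.png red:72 white:72
```

```text
t: 6.13
ee_pos: [459.7, 394.0, 152.6]
orientation: [3.139, 0.001, -0.005]
ft_force: [-0.0, 0.5, 0.7]
width: 88.1
grasp_force: 0.0
[459.70056652 393.96789225 152.57935939] [ 3.13885312e+00  5.33099172e-04 -4.66750365e-03] 88.05213039115053
red 3255.0 [318. 250.] [64. 65.] [464.1 395.2] [  4.8  -1.5 152.6] 14.0
white 11169.0 [221.  49.] [111. 120.] [575.3 445.8] [115.9 -52.3 152.2] 90.0
white 10336.0 [ 30. 198.] [309.  64.] [496.4 562.3] [  37.  -168.7  152.1] 90.0
white 5458.5 [482. 260.] [103.  65.] [457.5 294.8] [ -1.7  98.8 152.8] 42.0
```

View pics/w5.png

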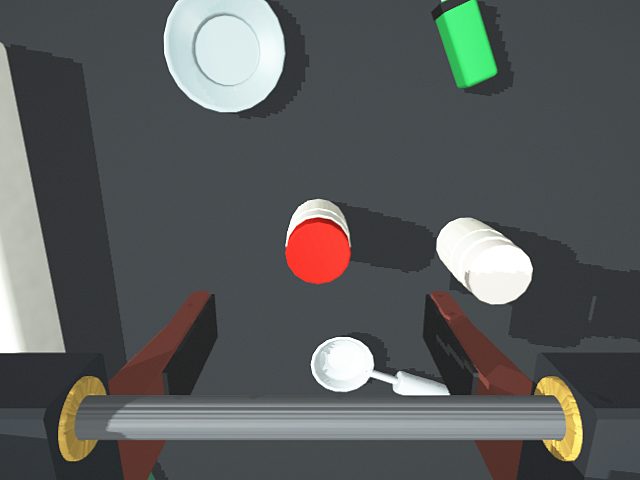

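The red cap is at (318,250), centred, and the white jar is at (500,274). I'll go down and grip red.

```bash
python3 -m inch '[{"xyz":[4,-1,40],"rot":[0,0,0]},{"xyz":[4,-1,80],"rot":[0,0,0]},{"xyz":[4,-1,112],"rot":[0,0,0]},{"xyz":[4,-1,126],"rot":[0,0,0]},{"xyz":[4,-1,126],"rot":[0,0,0]},{"xyz":[4,-1,126],"rot":[0,0,0]},{"xyz":[4,-1,126],"rot":[0,0,0]}]' 0
python3 -m inch '[{"xyz":[0,0,0],"rot":[0,0,0]},{"xyz":[0,0,0],"rot":[0,0,0]},{"xyz":[0,0,0],"rot":[0,0,0]},{"xyz":[0,0,0],"rot":[0,0,0]},{"xyz":[0,0,0],"rot":[0,0,0]},{"xyz":[0,0,0],"rot":[0,0,0]},{"xyz":[0,0,0],"rot":[0,0,0]},{"xyz":[0,0,0],"rot":[0,0,0]}]' 255
```

```text
t: 6.77
ee_pos: [466.2, 396.6, 30.5]
orientation: [-3.14, 0.001, -0.003]
ft_force: [0.1, 1.0, -0.3]
width: 87.8
grasp_force: 0.0
t: 7.43
ee_pos: [464.9, 396.2, 28.7]
orientation: [3.141, -0.0, -0.0]
ft_force: [0.1, -2.1, 1.6]
width: 41.5
grasp_force: 30.0
```

```bash
python3 -m inch '[{"xyz":[0,0,-40],"rot":[0,0,0]},{"xyz":[0,0,-80],"rot":[0,0,0]},{"xyz":[0,0,-120],"rot":[0,0,0]},{"xyz":[12,35,-120],"rot":[0,0,0]},{"xyz":[153,517,-120],"rot":[0,0,0]},{"xyz":[153,517,-120],"rot":[0,0,0]},{"xyz":[153,517,-120],"rot":[0,0,0]},{"xyz":[153,517,-120],"rot":[0,0,0]},{"xyz":[153,517,-120],"rot":[0,0,0]},{"xyz":[153,517,-120],"rot":[0,0,0]},{"xyz":[153,517,-120],"rot":[0,0,0]},{"xyz":[153,517,-120],"rot":[0,0,0]}]'

```

```text
t: 8.43
ee_pos: [570.5, 39.3, 148.6]
orientation: [-3.142, 0.0, 0.001]
ft_force: [1.0, 1.0, -0.8]
width: 41.6
grasp_force: 30.0
```

```bash
python3 -m inch '[{"xyz":[12,40,0],"rot":[0,0,0]},{"xyz":[24,80,0],"rot":[0,0,0]},{"xyz":[36,120,0],"rot":[0,0,0]},{"xyz":[44,150,0],"rot":[0,0,0]},{"xyz":[48,162,0],"rot":[0,0,0]},{"xyz":[48,162,0],"rot":[0,0,0]},{"xyz":[48,162,0],"rot":[0,0,0]},{"xyz":[48,162,0],"rot":[0,0,0]},{"xyz":[48,162,0],"rot":[0,0,0]}]'
python3 look.py pics/w6.png red:13 yellow:79 white:13
```

```text
t: 9.18
ee_pos: [617.9, -119.0, 148.5]
orientation: [-3.141, -0.002, 0.001]
ft_force: [-0.4, 0.4, -1.2]
width: 41.5
grasp_force: 30.0
[ 617.92044076 -118.99516489  148.49351604] [-3.14116673e+00 -2.34855832e-03  1.34357538e-03] 41.485404512901916
red 8120.5 [320. 371.] [ 83. 119.] [ 502.8 -118.8] [-115.1   -0.3  148.6] 90.0
red 5804.5 [324. 230.] [92. 81.] [ 621.3 -122.2] [  3.5   3.3 148.5] 3.0
yellow 602.0 [289. 478.] [16. 50.] [461.5 -97.8] [-156.3  -21.4  148.6] 90.0
white 15792.5 [213. 252.] [ 93. 204.] [603.9 -39.3] [-13.8 -79.6 148.5] 5.0
white 2386.0 [319. 322.] [ 96. 111.] [ 547.2 -118.4] [-70.7  -0.7 148.5] 89.0
white 968.0 [524. 258.] [70. 16.] [ 599.7 -270.3] [-18.4 151.3 148.5] 20.0
```

View pics/w6.png

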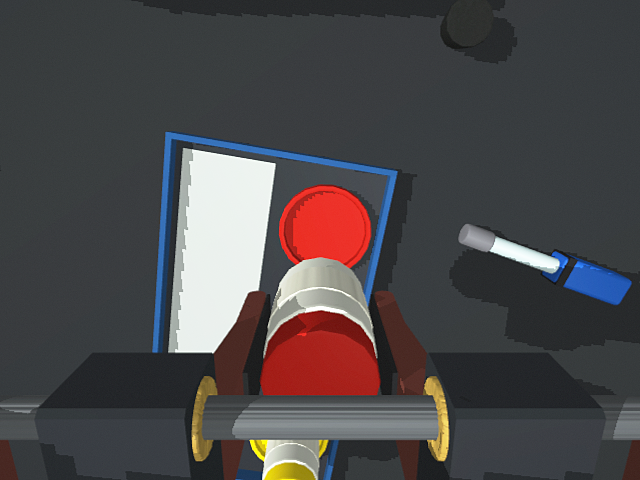

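The red nest is at (325,230), nearly below the gripped jar. I'll lower it.

```bash
python3 -m inch '[{"xyz":[2,3,30],"rot":[0,0,0]},{"xyz":[2,3,65],"rot":[0,0,0]},{"xyz":[2,3,92],"rot":[0,0,0]},{"xyz":[2,3,104],"rot":[0,0,0]},{"xyz":[2,3,109],"rot":[0,0,0]},{"xyz":[2,3,112],"rot":[0,0,0]},{"xyz":[2,3,112],"rot":[0,0,0]},{"xyz":[2,3,112],"rot":[0,0,0]},{"xyz":[2,3,112],"rot":[0,0,0]}]'
python3 -m inch '[{"xyz":[0,0,0],"rot":[0,0,0]},{"xyz":[0,0,0],"rot":[0,0,0]},{"xyz":[0,0,0],"rot":[0,0,0]},{"xyz":[0,0,0],"rot":[0,0,0]},{"xyz":[0,0,0],"rot":[0,0,0]},{"xyz":[0,0,0],"rot":[0,0,0]},{"xyz":[0,0,-40],"rot":[0,0,0]},{"xyz":[0,0,-80],"rot":[0,0,0]},{"xyz":[0,0,-120],"rot":[0,0,0]},{"xyz":[0,0,-120],"rot":[0,0,0]},{"xyz":[0,0,-120],"rot":[0,0,0]},{"xyz":[0,0,-120],"rot":[0,0,0]}]' 0
```

```text
t: 9.98
ee_pos: [621.6, -123.9, 38.3]
orientation: [3.141, -0.0, 0.004]
ft_force: [0.1, 1.0, -1.0]
width: 42.1
grasp_force: 30.0
t: 10.98
ee_pos: [620.0, -123.6, 156.4]
orientation: [-3.142, 0.0, 0.0]
ft_force: [-0.1, 0.8, 0.0]
width: 87.8
grasp_force: 0.0
```

```bash
python3 -m inch '[{"xyz":[-171,-408,0],"rot":[0,0,0]},{"xyz":[-171,-408,0],"rot":[0,0,0]},{"xyz":[-171,-408,0],"rot":[0,0,0]},{"xyz":[-171,-408,0],"rot":[0,0,0]},{"xyz":[-171,-408,0],"rot":[0,0,0]},{"xyz":[-171,-408,0],"rot":[0,0,0]},{"xyz":[-171,-408,0],"rot":[0,0,0]},{"xyz":[-171,-408,0],"rot":[0,0,0]},{"xyz":[-171,-408,0],"rot":[0,0,0]},{"xyz":[-171,-408,0],"rot":[0,0,0]},{"xyz":[-171,-408,0],"rot":[0,0,0]},{"xyz":[-171,-408,0],"rot":[0,0,0]}]'
python3 -m inch '[{"xyz":[0,0,0],"rot":[0,0,0]},{"xyz":[0,0,0],"rot":[0,0,0]}]'
python3 look.py pics/w7.png white:72
```

```text
t: 11.98
ee_pos: [446.6, 287.5, 154.8]
orientation: [3.141, 0.006, -0.005]
ft_force: [0.4, -0.6, 0.8]
width: 88.3
grasp_force: 0.0
t: 12.15
ee_pos: [448.8, 283.6, 155.3]
orientation: [3.14, 0.001, -0.004]
ft_force: [-1.0, -0.5, -0.5]
width: 87.5
grasp_force: 0.0
[448.750416   283.59093399 155.31096693] [ 3.13996088e+00  5.41898001e-04 -3.63084573e-03] 87.47214237299444
white 9025.5 [53. 36.] [ 94. 115.] [570.9 424.4] [ 122.4 -141.1  154.9] 90.0
white 5849.5 [339. 428.] [ 14. 452.] [322.1 270.1] [-126.3   13.3  155.6] 90.0
white 4266.0 [320. 244.] [83. 63.] [456.1 283.1] [  7.6   0.3 155.3] 90.0
```

View pics/w7.png

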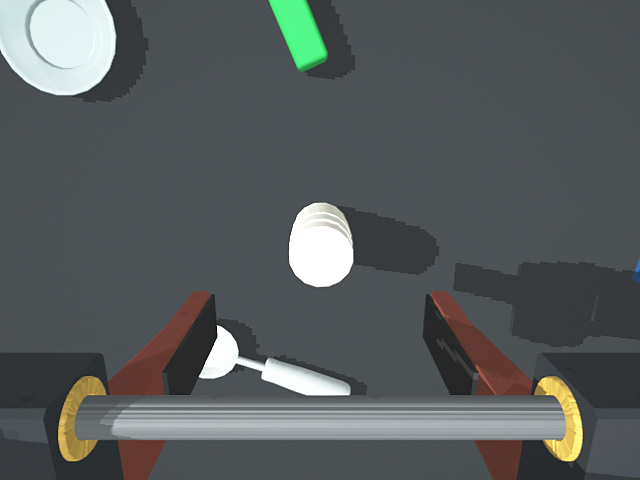

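The white cap is centred at (321,255), so I can go straight down with a shift of about +1 mm in x.

```bash
python3 -m inch '[{"xyz":[1,0,40],"rot":[0,0,0]},{"xyz":[1,0,80],"rot":[0,0,0]},{"xyz":[1,0,113],"rot":[0,0,0]},{"xyz":[1,0,127],"rot":[0,0,0]},{"xyz":[1,0,127],"rot":[0,0,0]},{"xyz":[1,0,127],"rot":[0,0,0]},{"xyz":[1,0,127],"rot":[0,0,0]}]' 0
python3 -m inch '[{"xyz":[0,0,0],"rot":[0,0,0]},{"xyz":[0,0,0],"rot":[0,0,0]},{"xyz":[0,0,0],"rot":[0,0,0]},{"xyz":[0,0,0],"rot":[0,0,0]},{"xyz":[0,0,0],"rot":[0,0,0]},{"xyz":[0,0,0],"rot":[0,0,0]},{"xyz":[0,0,0],"rot":[0,0,0]},{"xyz":[0,0,0],"rot":[0,0,0]}]' 255
```

```text
t: 12.78
ee_pos: [451.6, 283.9, 30.5]
orientation: [-3.141, 0.002, -0.002]
ft_force: [0.8, 0.0, 0.6]
width: 87.9
grasp_force: 0.0
t: 13.45
ee_pos: [450.5, 284.3, 29.8]
orientation: [3.142, -0.0, -0.0]
ft_force: [0.1, -0.8, 1.6]
width: 41.6
grasp_force: 30.0
```

```bash
python3 -m inch '[{"xyz":[0,0,-40],"rot":[0,0,0]},{"xyz":[0,0,-80],"rot":[0,0,0]},{"xyz":[0,0,-120],"rot":[0,0,0]},{"xyz":[7,35,-120],"rot":[0,0,0]},{"xyz":[78,392,-120],"rot":[0,0,0]},{"xyz":[78,392,-120],"rot":[0,0,0]},{"xyz":[78,392,-120],"rot":[0,0,0]},{"xyz":[78,392,-120],"rot":[0,0,0]},{"xyz":[78,392,-120],"rot":[0,0,0]},{"xyz":[78,392,-120],"rot":[0,0,0]},{"xyz":[78,392,-120],"rot":[0,0,0]},{"xyz":[78,392,-120],"rot":[0,0,0]}]'

```

```text
t: 14.45
ee_pos: [522.3, -79.7, 149.6]
orientation: [-3.141, 0.0, 0.0]
ft_force: [1.0, 0.3, -2.3]
width: 41.3
grasp_force: 30.0
```

```bash
python3 -m inch '[{"xyz":[6,24,0],"rot":[0,0,0]},{"xyz":[6,27,0],"rot":[0,0,0]},{"xyz":[6,27,0],"rot":[0,0,0]},{"xyz":[6,27,0],"rot":[0,0,0]},{"xyz":[6,27,0],"rot":[0,0,0]},{"xyz":[6,27,0],"rot":[0,0,0]}]'
python3 look.py pics/w8.png red:79 white:13
```

```text
t: 14.95
ee_pos: [528.1, -103.2, 149.6]
orientation: [-3.141, -0.003, 0.001]
ft_force: [0.6, 0.2, -0.3]
width: 41.3
grasp_force: 30.0
[ 528.07100965 -103.19373593  149.57533444] [-3.14133649e+00 -2.58619827e-03  9.59659890e-04] 41.34214710290581
red 8200.0 [349. 100.] [105.  99.] [ 618.  -118.3] [ 90.   15.3 149.5] 90.0
white 26177.0 [221. 182.] [ 93. 344.] [566.1 -32.7] [ 38.2 -70.4 149.6] 7.0
white 13781.5 [320. 297.] [207. 116.] [ 477.5 -102.8] [-50.6  -0.4 149.6] 90.0
white 1255.0 [564. 132.] [76. 18.] [ 600.6 -270.4] [ 72.3 167.3 149.5] 22.0
```

View pics/w8.png

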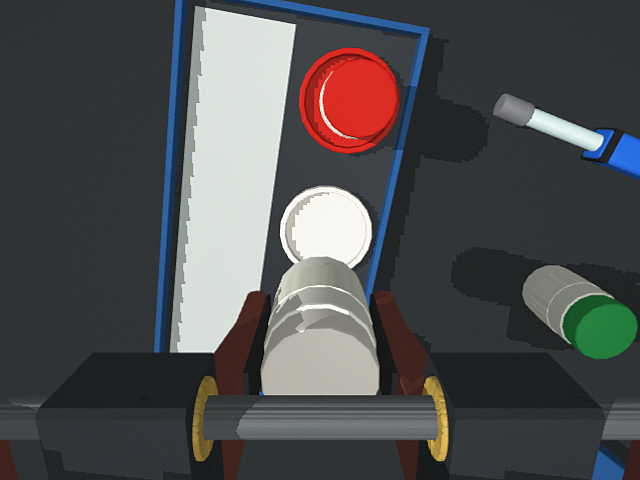

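The red jar stands in its nest at (350,100), and the white nest is at (326,231), below the jar. I'll lower it.

```bash
python3 -m inch '[{"xyz":[1,1,30],"rot":[0,0,0]},{"xyz":[1,1,65],"rot":[0,0,0]},{"xyz":[1,1,92],"rot":[0,0,0]},{"xyz":[1,1,104],"rot":[0,0,0]},{"xyz":[1,1,109],"rot":[0,0,0]},{"xyz":[1,1,112],"rot":[0,0,0]},{"xyz":[1,1,112],"rot":[0,0,0]},{"xyz":[1,1,112],"rot":[0,0,0]},{"xyz":[1,1,112],"rot":[0,0,0]}]'
python3 -m inch '[{"xyz":[0,0,0],"rot":[0,0,0]},{"xyz":[0,0,0],"rot":[0,0,0]},{"xyz":[0,0,0],"rot":[0,0,0]},{"xyz":[0,0,0],"rot":[0,0,0]},{"xyz":[0,0,0],"rot":[0,0,0]},{"xyz":[0,0,0],"rot":[0,0,0]},{"xyz":[0,0,-40],"rot":[0,0,0]},{"xyz":[0,0,-80],"rot":[0,0,0]},{"xyz":[0,0,-120],"rot":[0,0,0]},{"xyz":[0,0,-120],"rot":[0,0,0]},{"xyz":[0,0,-120],"rot":[0,0,0]},{"xyz":[0,0,-120],"rot":[0,0,0]}]' 0
```

```text
t: 15.75
ee_pos: [530.5, -105.8, 39.0]
orientation: [3.141, -0.0, 0.004]
ft_force: [-0.0, 0.0, -1.2]
width: 41.4
grasp_force: 30.0
t: 16.75
ee_pos: [529.0, -105.5, 157.3]
orientation: [-3.142, 0.0, 0.001]
ft_force: [-0.2, 0.6, -0.1]
width: 87.9
grasp_force: 0.0
```

```bash
python3 -m inch '[{"xyz":[52,217,0],"rot":[0,0,-1.197]},{"xyz":[52,217,0],"rot":[0,0,-1.197]},{"xyz":[52,217,0],"rot":[0,0,-1.197]},{"xyz":[52,217,0],"rot":[0,0,-1.197]},{"xyz":[52,217,0],"rot":[0,0,-1.197]},{"xyz":[52,217,0],"rot":[0,0,-1.197]},{"xyz":[52,217,0],"rot":[0,0,-1.197]},{"xyz":[52,217,0],"rot":[0,0,-1.197]},{"xyz":[52,217,0],"rot":[0,0,-1.197]},{"xyz":[52,217,0],"rot":[0,0,-1.197]},{"xyz":[52,217,0],"rot":[0,0,-1.197]},{"xyz":[52,217,0],"rot":[0,0,-1.197]}]'
python3 -m inch '[{"xyz":[0,0,0],"rot":[0,0,0]},{"xyz":[0,0,0],"rot":[0,0,0]},{"xyz":[0,0,0],"rot":[0,0,0]}]'
python3 look.py pics/w9.png blue:22
python3 -c "
from workcell import ctrl;import cv2;cv2.imwrite('pics/scene2.png',ctrl.get_image('scene')[200:360,180:480,::-1].repeat(2,0).repeat(2,1))"
```

```text
t: 17.75
ee_pos: [580.4, -322.1, 155.5]
orientation: [-2.596, -1.764, 0.002]
ft_force: [0.4, 0.2, -0.3]
width: 87.9
grasp_force: 0.0
t: 18.0
ee_pos: [581.3, -322.5, 157.3]
orientation: [-2.596, -1.768, 0.0]
ft_force: [0.7, -0.4, 0.3]
width: 87.9
grasp_force: 0.0
[ 581.30119417 -322.48148075  157.3126825 ] [-2.59620474e+00 -1.76813460e+00  3.54831877e-04] 87.9473356229443
blue 3168.0 [ 38. 326.] [60. 63.] [ 349.5 -311.3] [ -74.4 -219.7  157.4] 6.0
blue 3034.5 [130.  31.] [ 14. 266.] [ 517.9 -153.3] [ 134.2 -120.9  157.3] 76.0
```

View pics/w9.png

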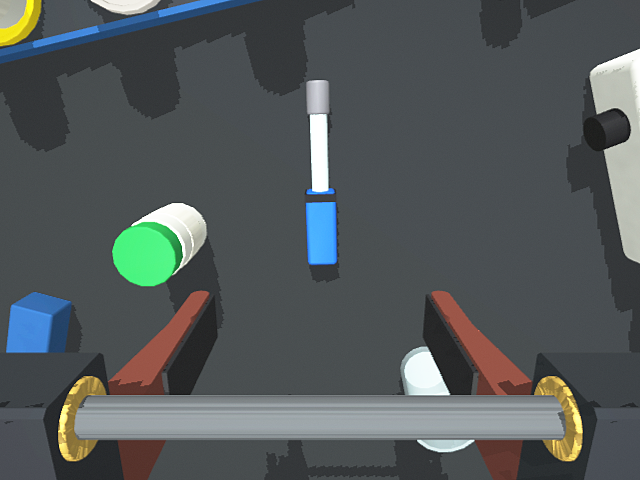

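View pics/scene2.png

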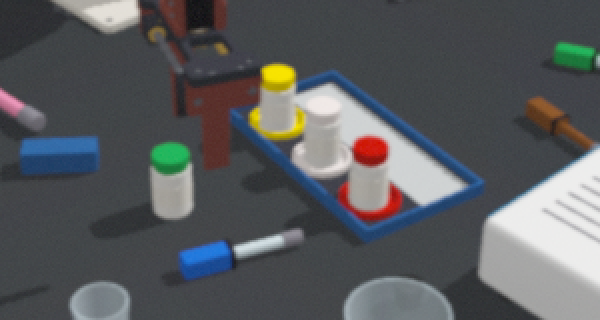

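```bash
python3 - <<'E'
from h import *
o=ctrl.get_obs(); cm=ctrl.camera_model("wrist")
for n,u,v,z in [("capfar",321,190,22),("capnear",321,263,22),("guardtip",318,82,19),("gjar",148,254,72),("beakertop",428,375,80),("beakerbase",440,430,0)]:
    p=ray(cm,u,v,z); print(n,np.round(p,1),np.round(tool(np.r_[p-o["ee_pos"][:2],z-o["ee_pos"][2]]),1))
E
```

```text
capfar [ 594.6 -293.4] [ 32.    1.6 135.6]
capnear [ 574.6 -344.3] [-22.8   1.6 135.6]
guardtip [ 619.  -225.8] [103.8  -0.4 138.6]
gjar [ 483.4 -283.7] [   0.3 -105.4   85.6]
beakertop [ 618.5 -423.4] [-80.3  71.4  77.6]
beakerbase [ 614.  -540.6] [-191.   110.   157.6]
```

All three jars stand upright in their own nests. The blue cap is at (321,227), aligned with the fingers, with an offset of about (5,1.5) mm. I'll go down.

```bash
python3 -m inch '[{"xyz":[5,1,40],"rot":[0,0,0]},{"xyz":[5,1,80],"rot":[0,0,0]},{"xyz":[5,1,115],"rot":[0,0,0]},{"xyz":[5,1,138],"rot":[0,0,0]},{"xyz":[5,1,148],"rot":[0,0,0]},{"xyz":[5,1,152],"rot":[0,0,0]},{"xyz":[5,1,152],"rot":[0,0,0]},{"xyz":[5,1,152],"rot":[0,0,0]},{"xyz":[5,1,152],"rot":[0,0,0]}]' 0
python3 -m inch '[{"xyz":[0,0,0],"rot":[0,0,0]},{"xyz":[0,0,0],"rot":[0,0,0]},{"xyz":[0,0,0],"rot":[0,0,0]},{"xyz":[0,0,0],"rot":[0,0,0]},{"xyz":[0,0,0],"rot":[0,0,0]},{"xyz":[0,0,0],"rot":[0,0,0]},{"xyz":[0,0,0],"rot":[0,0,0]},{"xyz":[0,0,0],"rot":[0,0,0]},{"xyz":[0,0,0],"rot":[0,0,0]}]' 255
```

```text
t: 18.85
ee_pos: [585.5, -319.1, 7.7]
orientation: [2.593, 1.768, 0.002]
ft_force: [0.3, -0.7, -0.1]
width: 88.0
grasp_force: 0.0
t: 19.6
ee_pos: [584.1, -318.3, 5.6]
orientation: [-2.596, -1.77, 0.0]
ft_force: [0.0, 0.3, -0.2]
width: 30.9
grasp_force: 0.0
```

```bash
python3 -m inch '[{"xyz":[0,0,0],"rot":[0,0,0]},{"xyz":[0,0,0],"rot":[0,0,0]},{"xyz":[0,0,0],"rot":[0,0,0]},{"xyz":[0,0,0],"rot":[0,0,0]},{"xyz":[0,0,-20],"rot":[0,0,0]},{"xyz":[0,0,-60],"rot":[0,0,0]},{"xyz":[0,0,-100],"rot":[0,0,0]},{"xyz":[0,0,-130],"rot":[0,0,0]},{"xyz":[0,0,-130],"rot":[0,0,0]},{"xyz":[0,0,-130],"rot":[0,0,0]},{"xyz":[0,0,-130],"rot":[0,0,0]}]'
python3 - <<'E'
from h import *
o=ctrl.get_obs(); print(o["ee_pos"],tool([504.4-o["ee_pos"][0],-26.3-o["ee_pos"][1],0]))
r=R.from_rotvec(o["orientation"]).apply([1,0,0]); print(np.arctan2(r[1],r[0]))
E
```

```text
t: 20.52
ee_pos: [583.6, -318.0, 135.0]
orientation: [-2.595, -1.769, 0.001]
ft_force: [-0.4, -0.5, -0.5]
width: 21.8
grasp_force: 29.8
[ 583.55246928 -317.96556944  134.97466604] [ 2.42588074e+02 -1.80235645e+02  2.37162711e-01]
1.1968077408383202
```

```bash
python3 -m inch '[{"xyz":[20,-15,0],"rot":[0,0,0.1]},{"xyz":[242,-180,0],"rot":[0,0,1.357]},{"xyz":[242,-180,0],"rot":[0,0,1.357]},{"xyz":[242,-180,0],"rot":[0,0,1.357]},{"xyz":[242,-180,0],"rot":[0,0,1.357]},{"xyz":[242,-180,0],"rot":[0,0,1.357]},{"xyz":[242,-180,0],"rot":[0,0,1.357]},{"xyz":[242,-180,0],"rot":[0,0,1.357]},{"xyz":[242,-180,0],"rot":[0,0,1.357]},{"xyz":[242,-180,0],"rot":[0,0,1.357]},{"xyz":[242,-180,0],"rot":[0,0,1.357]},{"xyz":[242,-180,0],"rot":[0,0,1.357]}]'
python3 -m inch '[{"xyz":[0,0,0],"rot":[0,0,0]},{"xyz":[0,0,0],"rot":[0,0,0]},{"xyz":[0,0,0],"rot":[0,0,0]},{"xyz":[0,0,0],"rot":[0,0,0]}]'
python3 look.py pics/w10.png white:4
python3 -c "
from h import *
r=R.from_rotvec(ctrl.get_obs()['orientation']).apply([1,0,0]); print(np.arctan2(r[1],r[0]))"
```

```text
t: 21.52
ee_pos: [503.5, -26.7, 133.8]
orientation: [3.131, -0.26, -0.006]
ft_force: [0.1, 1.1, -0.9]
width: 21.7
grasp_force: 29.8
t: 21.85
ee_pos: [504.6, -27.4, 135.1]
orientation: [-3.132, 0.25, 0.002]
ft_force: [-1.1, -0.2, -0.0]
width: 22.2
grasp_force: 29.8
[504.63265586 -27.3627046  135.08118679] [-3.13159925e+00  2.50341013e-01  1.89938331e-03] 22.175135686599717
white 26233.0 [320. 144.] [294. 107.] [568.3 -37.6] [ 6.45e+01 -1.00e-01  1.35e+02] 90.0
white 9332.5 [439. 192.] [121. 101.] [ 522.6 -114.7] [ 31.7  83.4 135.1] 15.0
white 1715.5 [453.  39.] [81. 59.] [ 618.7 -131. ] [129.2  84.2 135. ] 48.0
-0.15977863403400783
```

View pics/w10.png

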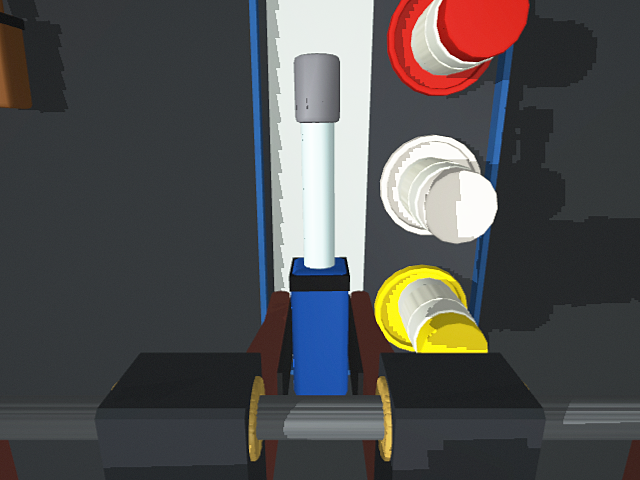

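The electrode lies straight above the strip's midline (strip centred at u=320), so no lateral correction is needed. I'll lower it and open only partly, to clear the tray wall.

```bash
python3 -m inch '[{"xyz":[0,0,35],"rot":[0,0,0]},{"xyz":[0,0,70],"rot":[0,0,0]},{"xyz":[0,0,100],"rot":[0,0,0]},{"xyz":[0,0,115],"rot":[0,0,0]},{"xyz":[0,0,121],"rot":[0,0,0]},{"xyz":[0,0,125],"rot":[0,0,0]},{"xyz":[0,0,125],"rot":[0,0,0]},{"xyz":[0,0,125],"rot":[0,0,0]},{"xyz":[0,0,125],"rot":[0,0,0]}]'
python3 -m inch '[{"xyz":[0,0,0],"rot":[0,0,0]},{"xyz":[0,0,0],"rot":[0,0,0]},{"xyz":[0,0,0],"rot":[0,0,0]},{"xyz":[0,0,0],"rot":[0,0,0]},{"xyz":[0,0,0],"rot":[0,0,0]},{"xyz":[0,0,-20],"rot":[0,0,0]},{"xyz":[0,0,-60],"rot":[0,0,0]},{"xyz":[0,0,-100],"rot":[0,0,0]},{"xyz":[0,0,-140],"rot":[0,0,0]},{"xyz":[0,0,-140],"rot":[0,0,0]},{"xyz":[0,0,-140],"rot":[0,0,0]},{"xyz":[0,0,-140],"rot":[0,0,0]}]' 156
python3 look.py pics/w11.png yellow:79
```

```text
t: 22.65
ee_pos: [506.0, -27.4, 11.8]
orientation: [-3.132, 0.251, -0.004]
ft_force: [0.5, -0.7, 0.0]
width: 22.1
grasp_force: 29.8
t: 23.65
ee_pos: [504.6, -27.3, 150.4]
orientation: [-3.132, 0.251, 0.0]
ft_force: [0.5, -0.6, -0.1]
width: 34.2
grasp_force: 0.0
[504.5576773  -27.25381508 150.35890973] [-3.13151895e+00  2.51303363e-01  3.87784601e-04] 34.19512722998242
yellow 2721.0 [445. 334.] [49. 66.] [446.4 -95.9] [-46.1  77.  150.5] 90.0
yellow 1534.5 [416. 298.] [70. 77.] [472.9 -80.7] [-22.4  57.8 150.4] 50.0
```

View pics/w11.png

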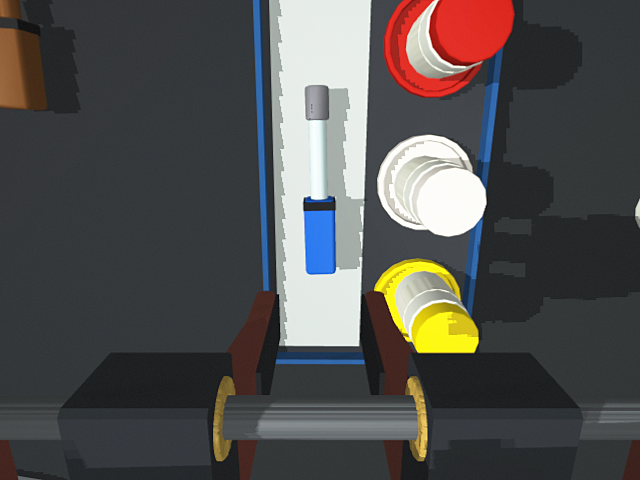

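```bash
python3 - <<'E'
from h import *
cm=ctrl.camera_model("wrist")
near=ray(cm,320,347,4);a=ray(cm,319.5,272,26);b=ray(cm,317,86,22)
t=np.array([.987,-.16])
print(near,near+134*t,a,b,(a+b)/2,np.degrees(np.arctan2(*(b-a)[::-1])))
E
python3 -m inch '[{"xyz":[-10,-60,-40],"rot":[0,0,0]},{"xyz":[-40,-250,-40],"rot":[0,0,0]},{"xyz":[-40,-250,-40],"rot":[0,0,0]},{"xyz":[-40,-250,-40],"rot":[0,0,0]},{"xyz":[-40,-250,-40],"rot":[0,0,0]},{"xyz":[-40,-250,-40],"rot":[0,0,0]},{"xyz":[-40,-250,-40],"rot":[0,0,0]},{"xyz":[-40,-250,-40],"rot":[0,0,0]},{"xyz":[-40,-250,-40],"rot":[0,0,0]},{"xyz":[-40,-250,-40],"rot":[0,0,0]}]'
python3 - <<'E'
from h import *
im=ctrl.get_image("top"); cm=ctrl.camera_model("top")
cv2.imwrite("pics/top2.png",cv2.resize(im[125:250,275:450],None,fx=4,fy=4,interpolation=cv2.INTER_CUBIC)[:,:,::-1])
E
```

```text
[406.2909943  -11.28126807] [538.5489943  -32.72126807] [479.1117314  -22.74198844] [603.74239085 -41.3816899 ] [541.42706112 -32.06183917] -8.506081656680344
t: 24.53
ee_pos: [504.6, 224.3, 189.3]
orientation: [3.13, -0.252, -0.004]
ft_force: [0.1, -0.1, 0.7]
width: 34.3
grasp_force: 0.0
```

View pics/top2.png

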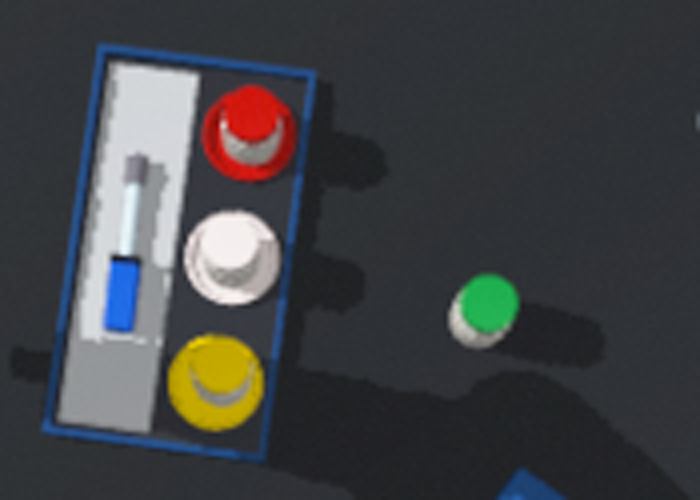

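The picture shows each jar upright in the nest of its own colour, the electrode midway along the strip (125,245), and the green jar where it was. I'm handing the job in.

```bash
python3 -c "
from workcell import ctrl; print(ctrl.close_job())"
```

```text
the job is handed in; nothing more can be done
None
```

The kit is packed and handed in at about 25 s: the red, yellow and white jars stand upright in their own nests (yellow about 7 mm off-centre in its nest), the blue-cap electrode lies lengthways within about 3 mm of the strip's middle, and the green-cap jar and electrode were left alone.

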